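# Clear the hob: each thing back into its own holder

## Robot

A 6-joint arm with a two-finger parallel gripper is mounted at the origin on a cart in front of the work surface, level with it; the furniture and walls round the work are solid. World frame = base frame: x ahead of the robot, y to its left, z up, the work surface at z = 0. Lengths are in m, angles in rad, forces in N, time in s.
With the tool pointing down it reaches from about 0.275 to 0.75 m from the base axis. Payload 10.2 kg.
Tool frame: the origin (TCP) lies at the very end of the fingers, on their centre line; the grasp point (between the pads) lies 19 mm behind it; z points along the fingers, y is the line along which they close (so a half turn about z gives the same grasp; the last joint's range is limited). The gripper opens to 85 mm and grips with 20 to 120 N. Pads are 22 mm wide; open, the fingers measure 114 mm over their backs; the gripper's body (76 mm by 85 mm) begins 54 mm behind the grasp point. The pads swing forward as they close: fully open they stand 13 mm farther back than shut.
Start: joints at [1.119, 0.313, 1.498, -0, 1.331, -0.223], TCP at [0.119, 0.511, 0.231] pointing down, gripper open.
Joint ranges: [-2.94, 2.94], [-0.97, 2.17], [0.19, 2.56], [-1.23, 4.37], [0.02, 3.11], [-2.88, 2.88]. Speed limits (rad/s): [2.39, 2.39, 3.01, 3.14, 3.14, 3.14].

## Interface

Orientations are given as a unit quaternion [x, y, z, w].
In Python, from plant import robot gives the robot as it stands. The module is installed in compiled form; this text tells all that it offers.
- The arm moves only by the tool jog_arm, never from a script. Its arguments are lists of equal length, an entry for each row: "claw": the gripper's target within -1 to 1 (fully open at 1, half-way at 0, shut at -1); "travel": the shift along the tool's x, y, z in cm, a list of three; "rot": the turn, a rotation vector about the tool's x, y, z in degrees, a list of three. In form: {"claw": [claw, ...], "travel": [[tx, ty, tz], ...], "rot": [[rx, ry, rz], ...]}. A call has 1 to 8 rows; each row shifts and turns the commanded pose from where the row before left it, along the tool's axes as they then stand; what a row does not reach is not made up. A row lasts 1/12 s, in which the tool goes at most 41.7 mm and 7.16 degrees, less where a joint would pass 70% of its speed; a pose out of reach is approached as far as the arm can. A call is refused whole if a number of a shift passes 4.17 or a number of a turn 7.16, either way. A call with a gripper value outside its range is refused whole. The fingers move at their own pace and stop on an object; "force" is the grip in N (left out, the last holds). Time passes only in rows, so rows that do not move let the fingers close. It gives the time, the measured TCP pose, the force, the opening and the grip force at its end, in the units of the state.
- robot.get_obs(): the state, without advancing time (a new reading comes with each control period).
- robot.grab_frame(name): name is "scene" or "top"; returns a dict with "pixels" (400x640x3 uint8, blue, green, red), "range_z" (400x640 float32, m along the optical axis (not along the pixel's ray), 0 where there is no reading), "fx", "fy", "cx", "cy" (pixels), "R" (3x3) and "t" (3): a world point X has camera coordinates R X + t. Camera axes: x right, y down, z forward; pixel columns grow to the right and rows downward; lengths in m; the calibration is good to about 2 mm. A picture is of the moment at which its call begins.
- robot.close_job(): hands the job in; it is judged then, once.
The state is a dict: "time_s": time; "joint_pos": joint angles; "dq": joint speeds; "effort": joint torques, N m; "ee_pos": TCP position; "eef_rot": TCP orientation; "force": force on the tool from outside, world axes, zero at the start; "moment": the same for the moment, N m; "width": opening from 0.0 (shut) to 1.0 (fully open); "gripper_force": force on a finger pad.
Only numpy, scipy, OpenCV 4.12 (cv2) and the standard library are available. Lean on these libraries where they do the work, as an engineer would, in place of code of your own. Each camera call takes 0.05 s, during which the arm holds its last target. There are 200 camera calls.

## Task

The hob is needed for cooking, so put the four things left on it back into their own holders on the worktop: the salt shaker into the small dark steel coaster, the pepper mill into the larger wooden coaster, the kitchen timer into the square yellow tray, and the scrubbing brush, bristles down, lengthwise into the long blue dish. Everything must end flat on the floor of its holder, inside the rim; do not let the shaker, mill or timer tip over, and leave the honey jar and the espresso cup where they are.

Things in the scene. Friction and masses are not known exactly. Their poses are not given: they have to be found in the camera images.
- salt_shaker: Clear glass salt shaker with a light grey domed cap, round, 44 mm across and 90 mm tall: glass up to 74 mm (widest 44 mm), cap 34 mm across above that. Origin: centre of its underside, z up. About 0.1 kg. At the start it stands on the black glass hob, whose top is 5 mm above the worktop.
- pepper_mill: Tall dark-brown turned-wood pepper mill, round, 170 mm tall: body 58 mm across at the foot, head 49 mm across from 123 to 159 mm height, small metal nut (12 mm across) on top. The head does not turn. Origin: centre of its underside, z up. About 0.2 kg. At the start it stands on the black glass hob, whose top is 5 mm above the worktop.
- kitchen_timer: Round kitchen timer, black lower half and cream upper half, 60 mm across and 54 mm tall; the halves do not turn. Origin: centre of its underside, z up. 0.12 kg. At the start it stands on the black glass hob, whose top is 5 mm above the worktop.
- wood_brush: Wooden scrubbing brush lying bristles down, 60 x 150 x 36 mm over all, long along its own y. Oval pale wooden back, solid 48 mm wide (along its x) by 140 mm from 18 to 35 mm above the underside; stiff bristle block 36 x 100 mm below it. Both ends are alike. Origin: centre of its underside, z up. About 0.16 kg. At the start it stands on the black glass hob, whose top is 5 mm above the worktop.
- salt_coaster: Small round dark steel coaster, 72 mm across, with a raised rim 10 mm high; inside 60 mm across, floor 4 mm above the worktop. Origin: centre of its underside, on the worktop. Fixed to the worktop.
- mill_coaster: Larger round dark-wood coaster, 88 mm across, with a raised rim 10 mm high; inside 76 mm across, floor 4 mm above the worktop. Origin: centre of its underside, on the worktop. Fixed to the worktop.
- timer_tray: Square yellow plastic tray, 90 x 90 mm, with a raised rim 10 mm high; inside 78 x 78 mm, floor 4 mm above the worktop. Origin: centre of its underside, on the worktop; x and y along its sides. Fixed to the worktop.
- brush_dish: Long blue ceramic dish with dark drip grooves, 96 mm (along its x) by 182 mm (along its y), with a rim 14 mm high; inside 84 x 170 mm, floor 4 mm above the worktop. Origin: centre of its underside, on the worktop. Fixed to the worktop.
- honey_jar: Bystander: glass jar of honey with a grey lid, 66 x 72 mm, 102 mm tall, loose on the worktop behind the holders. Origin: centre of its underside. Leave it alone. A wall cabinet hangs over it: underside 0.42 m above the worktop, front 0.64 m ahead of the robot (handle included), from 0.13 m left to 0.49 m right of the robot; draw the arm in before swinging past it.
- espresso_cup: Bystander: white espresso cup with pale dots, 65 x 90 mm over its handle, 56 mm tall, loose on the worktop behind the holders. Origin: centre of its underside. Leave it alone.
There are look-alikes about, which are no part of the job. What is shaped like the pepper_mill but orange or red is not meant.

How it is judged:
By the outcome, as a careful person would: the job done as asked, in the order asked, and still so for the second after the job is handed in, with the robot touching nothing.
It also fails if it takes over 128 s, if anything falls off the work surface, if the arm or the gripper's body presses on something with over 40 N, if the wrist force passes 120 N, or if a joint passes its speed limit or range.

## Working session

There is one attempt and no reset: what is moved stays moved. The work goes in short steps, Python scripts to look and compute and a tool call to move; the robot and the scene stay as the last step left them, time stands still between calls to the robot, and variables do not carry over. Pictures are saved under pics/ and viewed, at most 14 in all, crops included, and the job is handed in when it is done.

Besides the shell and the picture viewer there is one more tool, called as name(argument=value, ...), one argument or row to a line, values as JSON. jog_arm: Moves the arm, as the interface text tells. Its arguments: {"type":"object","properties":{"claw":{"type":"array","items":{"type":"number"}},"travel":{"type":"array","items":{"type":"array","items":{"type":"number"}}},"rot":{"type":"array","items":{"type":"array","items":{"type":"number"}}},"force":{"type":"number"}},"required":["claw","travel","rot"]}

```bash
mkdir -p pics; cat > h.py <<'E'
import numpy as np, cv2
from plant import robot
def grab(n):
    f=robot.grab_frame(n); f['pixels']=np.array(f['pixels']); np.savez('last_%s.npz'%n,**f); return f
def load(n): return dict(np.load('last_%s.npz'%n))
def plane(f,u,v,z):
    R,t=np.array(f['R']),np.array(f['t']); c=-R.T@t
    d=R.T@np.array([(u-f['cx'])/f['fx'],(v-f['cy'])/f['fy'],1.]); return c+d*(z-c[2])/d[2]
def cloud(f):
    R,t=np.array(f['R']),np.array(f['t']); Z=f['range_z']; v,u=np.mgrid[:Z.shape[0],:Z.shape[1]]
    P=np.stack([(u-f['cx'])/f['fx']*Z,(v-f['cy'])/f['fy']*Z,Z],-1); return (P-t)@R
E
python3 - <<'E'
from h import *
for n in('scene','top'):
    f=grab(n); cv2.imwrite('pics/%s0.png'%n,f['pixels']); print(n,f['fx'],-np.array(f['R']).T@f['t'],np.array(f['R']).round(2).tolist())
print(robot.get_obs())
E
```

```text
scene 408.39580151535876 [-0.00381949 -0.13648893  0.96586847] [[0.25, -0.97, 0.02], [-0.81, -0.22, -0.54], [0.53, 0.12, -0.84]]
top 436.4017949103259 [ 0.27564936 -0.01301146  1.36712304] [[0.03, -1.0, 0.01], [-0.98, -0.03, -0.2], [0.2, -0.0, -0.98]]
{'time_s': 0.1, 'joint_pos': array([ 1.11861258e+00,  3.13389871e-01,  1.49834180e+00, -1.46395470e-05,
        1.33094678e+00, -2.23395026e-01]), 'dq': array([-2.15545366e-04, -6.44548245e-05, -1.94593625e-03,  1.54062996e-04,
        2.51357172e-03,  8.36870347e-04]), 'effort': array([ 3.04509937e-03, -4.12897289e+01, -2.60141981e+01, -1.61523203e-04,
        2.98279672e-03,  1.26524148e-05]), 'ee_pos': array([0.11898768, 0.51112255, 0.23080169]), 'eef_rot': array([ 1.14143279e-01,  9.93464150e-01, -5.14578023e-04, -1.73211246e-04]), 'force': array([ 0.04103198, -0.34803383,  0.56744452]), 'moment': array([-0.00319042, -0.00673366, -0.01436625]), 'gripper_force': 0.0, 'width': 1.000432942449726}
```

View pics/scene0.png

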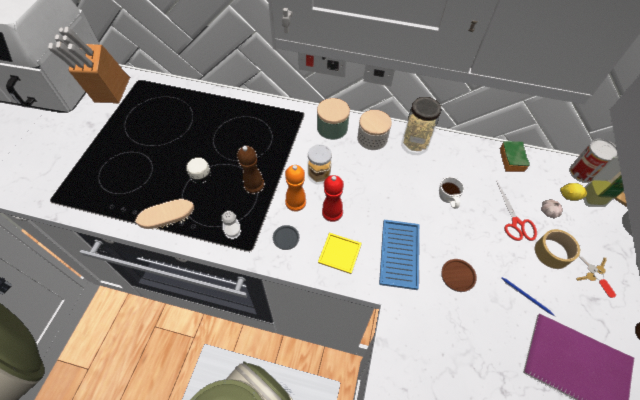

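View pics/top0.png

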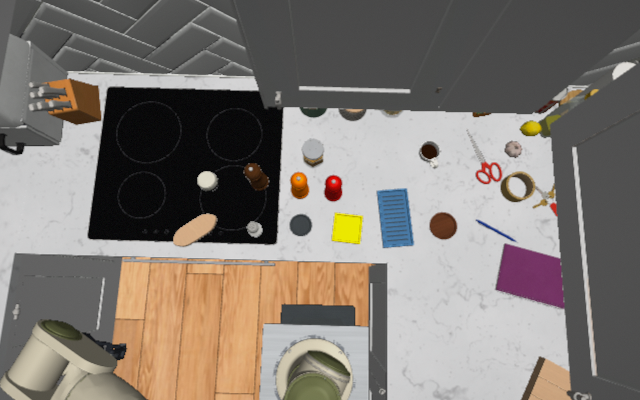

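Scene picture: salt shaker at (231,224), timer (198,168), brush (165,214) on the hob. Three mills are candidates: dark brown (250,170), orange (295,187) and red (333,197). The dark brown one standing on the hob fits the description. Holders: steel coaster (286,237), yellow tray (340,252), blue dish (400,253), wooden coaster (459,275). The top view agrees with all of this.

```bash
python3 - <<'E'
from h import *
f=load('scene'); g=load('top')
a=cv2.resize(f['pixels'][130:260,120:300],None,fx=3,fy=3,interpolation=2); b=cv2.resize(g['pixels'][130:260,160:320],None,fx=1.6,fy=1.6)
cv2.imwrite('pics/crop1.png',a)
def rep(name,f,box,cond,zr):
    u0,u1,v0,v1=box; px=f['pixels'][v0:v1,u0:u1].astype(int); P=cloud(f)[v0:v1,u0:u1]; hsv=cv2.cvtColor(px.astype(np.uint8),cv2.COLOR_BGR2HSV).astype(int)
    m=cond(px,hsv)&(P[...,2]>zr[0])&(P[...,2]<zr[1])&(f['range_z'][v0:v1,u0:u1]>0)
    if m.sum()<5: print(name,'few',m.sum());return
    q=P[m]; r=cv2.minAreaRect((q[:,:2]*1000).astype(np.float32)); (c,rad)=cv2.minEnclosingCircle((q[:,:2]*1000).astype(np.float32))
    print(name,m.sum(),'z',np.percentile(q[:,2],[2,50,98]).round(3),'mean',q.mean(0).round(4),'rect',np.round(r[0],1),np.round(r[1],1),round(r[2],1),'circ',np.round(c,1),round(rad,1))
T=lambda p,h:p[...,0]>-1
for n,f,B in (('scene',f,dict(salt=(210,250,205,245),mill=(232,270,140,200),timer=(180,215,150,190),brush=(130,200,192,235),sc=(268,304,220,255),tray=(312,368,228,275),dish=(374,425,215,292),mc=(436,482,254,296))),
            ('top',g,dict(salt=(243,267,216,242),mill=(240,275,158,195),timer=(192,222,165,195),brush=(168,222,208,250),sc=(286,316,211,239),tray=(328,366,210,247),dish=(374,415,186,251),mc=(426,460,209,241)))):
    rep(n+' salt',f,B['salt'],T,(.02,.12)); rep(n+' saltcap',f,B['salt'],T,(.078,.12)); rep(n+' mill',f,B['mill'],T,(.02,.2)); rep(n+' millhead',f,B['mill'],T,(.125,.165))
    rep(n+' timer',f,B['timer'],T,(.02,.1)); rep(n+' brush',f,B['brush'],T,(.028,.06))
    rep(n+' sc',f,B['sc'],lambda p,h:p.max(-1)<120,(-.02,.03)); rep(n+' tray',f,B['tray'],lambda p,h:(h[...,1]>120)&(abs(h[...,0]-30)<8),(-.02,.03))
    rep(n+' dish',f,B['dish'],lambda p,h:(h[...,1]>90)&(abs(h[...,0]-107)<15),(-.02,.03)); rep(n+' mc',f,B['mc'],lambda p,h:(p.max(-1)<170)&(h[...,1]>80),(-.02,.03))
# bystander extents
for nm,bx in (('jar',(300,325,138,168)),('cup',(415,440,138,168)),('orange',(286,312,168,200)),('red',(322,345,172,202))): rep(nm,g,bx,T,(.025,.25))
E
```

```text
scene salt 353 z [0.024 0.066 0.094] mean [0.4237 0.1883 0.0654] rect [427.7 192.4] [36.8 37.5] 74.6 circ [429.5 193.1] 21.0
scene saltcap 145 z [0.079 0.09  0.095] mean [0.429  0.1912 0.0884] rect [431.3 192.6] [29.6 33. ] 53.2 circ [431.4 193.1] 17.1
scene mill 751 z [0.022 0.111 0.171] mean [0.5736 0.1854 0.1043] rect [581.6 187.4] [42.  54.8] 32.5 circ [584.1 188.9] 27.4
scene millhead 309 z [0.126 0.154 0.164] mean [0.5757 0.1879 0.1504] rect [580.6 190.5] [40.4 48.4] 32.5 circ [582.8 191.9] 24.2
scene timer 415 z [0.023 0.053 0.06 ] mean [0.5714 0.3437 0.0483] rect [577.4 348.2] [55.8 57. ] 70.6 circ [577.8 348.3] 29.6
scene brush 1072 z [0.029 0.04  0.044] mean [0.4213 0.374  0.0395] rect [424.3 377. ] [ 62.7 148.5] 33.8 circ [424.5 377.1] 74.3
scene sc 484 z [0.001 0.005 0.012] mean [0.4519 0.056  0.0056] rect [450.3  54.6] [66.9 66.3] 30.2 circ [451.2  54.8] 34.7
scene tray 1102 z [0.001 0.005 0.012] mean [ 0.4459 -0.0907  0.0055] rect [445.8 -90.6] [88.4 91.8] 85.2 circ [445.7 -90.8] 60.9
scene dish 2142 z [0.001 0.005 0.016] mean [ 0.482  -0.2415  0.0061] rect [ 482.4 -240
[... 1227 characters left out ...]
829 -0.241   0.0054] rect [ 483.  -240.1] [179.   95.2] 6.3 circ [ 481.9 -240.6] 98.8
top mc 549 z [-0.002  0.005  0.013] mean [ 0.462  -0.3927  0.0049] rect [ 461.9 -391.2] [81.8 81.1] 73.7 circ [ 459.9 -391.4] 43.2
jar 485 z [0.032 0.099 0.106] mean [0.6662 0.0237 0.0899] rect [672.2  24.5] [68.5 61.6] 1.9 circ [671.8  24. ] 34.7
cup 399 z [0.027 0.036 0.058] mean [ 0.6909 -0.3463  0.0407] rect [ 687.9 -350.2] [82.5 63.2] 52.6 circ [ 683.4 -349.1] 43.9
orange 363 z [0.037 0.146 0.167] mean [0.5576 0.0596 0.1206] rect [563.8  60.7] [48.4 50.7] 70.2 circ [564.   61.9] 26.4
red 353 z [0.036 0.146 0.167] mean [ 0.5517 -0.0402  0.1213] rect [557.5 -40.3] [51.2 48.2] 49.0 circ [559.3 -42.1] 27.2
```

View pics/crop1.png

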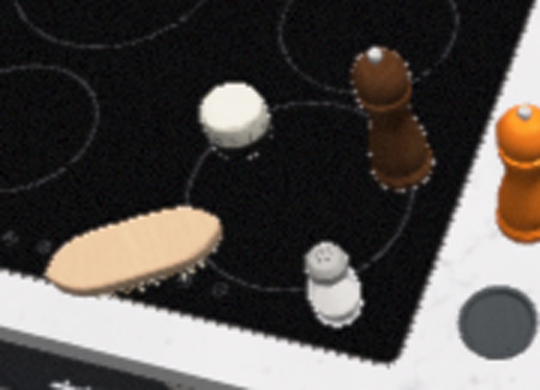

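The crop confirms it: the dark brown mill stands on the hob at crop (392,120), clearly different from the orange one at (520,175). The salt shaker is at crop (333,285). I'll start with the salt.

jog_arm(
  claw=[1, 1, 1, 1, 1, 1, 1, 1],
  travel=[
    [0, 0, 0],
    [0, 0, 0],
    [-2.24, -2.26, 0.35],
    [-2.24, -2.26, 0.35],
    [-2.24, -2.26, 0.35],
    [-2.24, -2.26, 0.35],
    [-2.24, -2.26, 0.35],
    [-2.24, -2.26, 0.35],
  ],
  rot=[
    [0, 0, -6.55],
    [0, 0, -6.55],
    [0, 0, 0],
    [0, 0, 0],
    [0, 0, 0],
    [0, 0, 0],
    [0, 0, 0],
    [0, 0, 0],
  ],
  force=30,
)

```text
time_s: 0.77
ee_pos: [0.2541, 0.3744, 0.21]
eef_rot: [-0.0, 1.0, -0.0, -0.0]
force: [0.5, 0.7, 0.4]
width: 0.998
gripper_force: 0.0
```

jog_arm(
  claw=[1, 1, 1, 1, 1, 1, 1, 1],
  travel=[
    [-2.24, -2.26, 0.35],
    [-2.24, -2.26, 0.35],
    [-2.24, -2.26, 0.35],
    [-2.24, -2.26, 0.35],
    [-2.24, -2.26, 0.35],
    [-2.24, -2.26, 0.35],
    [-2.24, -2.26, 0.35],
    [-2.24, -2.26, 0.35],
  ],
  rot=[
    [0, 0, 0],
    [0, 0, 0],
    [0, 0, 0],
    [0, 0, 0],
    [0, 0, 0],
    [0, 0, 0],
    [0, 0, 0],
    [0, 0, 0],
  ],
)

```text
time_s: 1.43
ee_pos: [0.4334, 0.1935, 0.182]
eef_rot: [0.0, 1.0, -0.0, -0.0]
force: [1.2, 0.8, 1.0]
width: 0.998
gripper_force: 0.0
```

```bash
cat >> h.py <<'E'
from scipy.spatial.transform import Rotation as Ro
def go(*tgt):
    o=robot.get_obs(); p=np.array(o['ee_pos']); R=Ro.from_quat(o['eef_rot']); M=R.as_matrix()
    print('t',round(o['time_s'],2),'p',p.round(4),'yaw %.2f tilt %.2f'%(np.degrees(np.arctan2(M[1,1],M[0,1])),np.degrees(np.arccos(-M[2,2]))),'w %.3f gf %.1f F'%(o['width'],o['gripper_force']),np.round(o['force'],1))
    for t in tgt:
        print('to',t,'cm',(M.T@(np.array(t)-p)*100).round(2)); p=np.array(t)
E
python3 - <<'E'
from h import *
go((.433,.194,.181),(.433,.194,.038))
f=grab('scene'); cv2.imwrite('pics/s1.png',f['pixels']); P=cloud(f)
e=np.array(robot.get_obs()['ee_pos']); 
for s in(-1,1):
    m=(abs(P[...,0]-e[0])<.03)&(abs(P[...,1]-e[1]-s*.05)<.012)&(P[...,2]>.12)&(P[...,2]<.4); print(s,m.sum(),np.sort(P[m][:,2])[:12].round(4))
E
```

```text
t 1.43 p [0.4334 0.1935 0.182 ] yaw 89.98 tilt 0.02 w 0.998 gf 0.0 F [1.2 0.8 1. ]
to (0.433, 0.194, 0.181) cm [0.04 0.05 0.1 ]
to (0.433, 0.194, 0.038) cm [-1.00e-02  0.00e+00  1.43e+01]
-1 279 [0.1958 0.1976 0.1994 0.2006 0.201  0.2035 0.2038 0.2041 0.2047 0.205
 0.2055 0.207 ]
1 136 [0.195  0.1969 0.1972 0.1974 0.1981 0.1994 0.2    0.2002 0.2004 0.201
 0.201  0.2012]
```

View pics/s1.png

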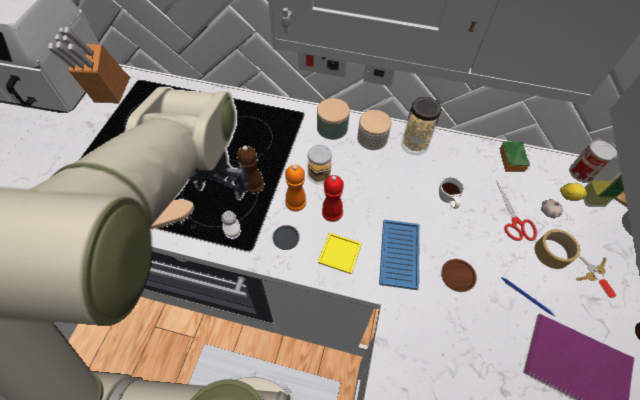

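The picture shows the gripper hanging over the shaker (231,224) with the scene otherwise unchanged. The open fingertips stand 13 mm above the TCP. I'll lower and grip.

jog_arm(
  claw=[1, 1, 1, 1, 1, 1, 1, -1],
  travel=[
    [0.04, 0.05, 3],
    [0, 0, 3],
    [0, 0, 3],
    [0, 0, 3],
    [0, 0, 2],
    [0, 0, 1.2],
    [0, 0, 0],
    [0, 0, 0],
  ],
  rot=[
    [0, 0, 0],
    [0, 0, 0],
    [0, 0, 0],
    [0, 0, 0],
    [0, 0, 0],
    [0, 0, 0],
    [0, 0, 0],
    [0, 0, 0],
  ],
  force=25,
)

```text
time_s: 2.15
ee_pos: [0.432, 0.1954, 0.0302]
eef_rot: [0.0, 1.0, -0.0, -0.001]
force: [-0.2, 0.7, 0.7]
width: 0.887
gripper_force: 0.0
```

jog_arm(
  claw=[-1, -1, -1, -1, -1, -1, -1, -1],
  travel=[
    [0, 0, 0],
    [0, 0, 0],
    [0, 0, 0],
    [0, 0, 0],
    [0, 0, 0],
    [0, 0, 0],
    [0, 0, 0],
    [0, 0, 0],
  ],
  rot=[
    [0, 0, 0],
    [0, 0, 0],
    [0, 0, 0],
    [0, 0, 0],
    [0, 0, 0],
    [0, 0, 0],
    [0, 0, 0],
    [0, 0, 0],
  ],
)

```text
time_s: 2.82
ee_pos: [0.4328, 0.1955, 0.0315]
eef_rot: [0.0, 1.0, 0.0, 0.001]
force: [-2.0, -0.8, 6.4]
width: 0.47
gripper_force: 24.4
```

```bash
python3 -c "
from h import *
go((.433,.194,.08),(.4515,.055,.080),(.4515,.055,.029))"
```

```text
t 2.82 p [0.4328 0.1955 0.0315] yaw 90.00 tilt 0.11 w 0.470 gf 24.4 F [-2.  -0.8  6.4]
to (0.433, 0.194, 0.08) cm [-0.03 -0.14 -4.85]
to (0.4515, 0.055, 0.08) cm [ -1.85 -13.9    0.  ]
to (0.4515, 0.055, 0.029) cm [ 0.01 -0.    5.1 ]
```

jog_arm(
  claw=[-1, -1, -1, -1, -1, -1, -1, -1],
  travel=[
    [0, 0, -1.5],
    [0, 0, -2],
    [0, 0, -1.5],
    [-0.35, -2.8, 0],
    [-0.35, -2.8, 0],
    [-0.35, -2.8, 0],
    [-0.35, -2.8, 0],
    [-0.35, -2.8, 0],
  ],
  rot=[
    [0, 0, 0],
    [0, 0, 0],
    [0, 0, 0],
    [0, 0, 0],
    [0, 0, 0],
    [0, 0, 0],
    [0, 0, 0],
    [0, 0, 0],
  ],
)

```text
time_s: 3.48
ee_pos: [0.4498, 0.0541, 0.0808]
eef_rot: [-0.0, 1.0, -0.0, 0.0]
force: [0.6, 0.4, -1.5]
width: 0.474
gripper_force: 25.9
```

jog_arm(
  claw=[-1, -1, -1],
  travel=[
    [0, 0, 0],
    [0, 0, 0],
    [0, 0, 0],
  ],
  rot=[
    [0, 0, 0],
    [0, 0, 0],
    [0, 0, 0],
  ],
)

```text
time_s: 3.73
ee_pos: [0.4496, 0.0557, 0.0805]
eef_rot: [0.0, 1.0, 0.0, 0.0]
force: [0.1, -0.7, -1.3]
width: 0.47
gripper_force: 25.9
```

```bash
python3 - <<'E'
from h import *
go((.4515,.055,.080),(.4515,.055,.03))
f=grab('scene'); c=f['pixels'][150:290,200:380]; cv2.imwrite('pics/s2.png',cv2.resize(c,None,fx=3,fy=3))
E
```

```text
t 3.73 p [0.4496 0.0557 0.0805] yaw 89.98 tilt 0.01 w 0.470 gf 25.9 F [ 0.1 -0.7 -1.3]
to (0.4515, 0.055, 0.08) cm [-0.19 -0.07  0.05]
to (0.4515, 0.055, 0.03) cm [ 0. -0.  5.]
```

View pics/s2.png

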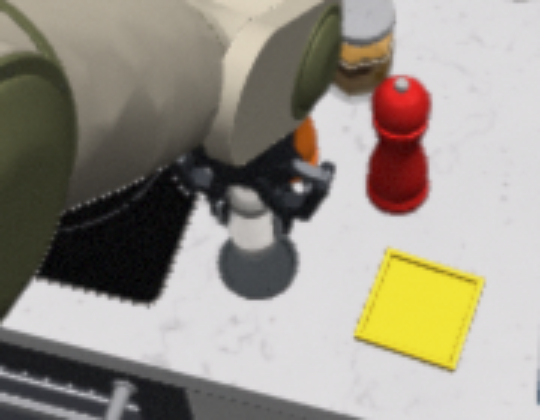

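The shaker hangs upright between the fingers at crop (255,220), directly over the steel coaster (258,262). I'll lower it.

jog_arm(
  claw=[-1, -1, -1, -1, -1, -1, -1, -1],
  travel=[
    [-0.18, -0.07, 1.5],
    [0, 0, 1.5],
    [0, 0, 1],
    [0, 0, 0.5],
    [0, 0, 0.3],
    [0, 0, 0.2],
    [0, 0, 0.08],
    [0, 0, 0],
  ],
  rot=[
    [0, 0, 0],
    [0, 0, 0],
    [0, 0, 0],
    [0, 0, 0],
    [0, 0, 0],
    [0, 0, 0],
    [0, 0, 0],
    [0, 0, 0],
  ],
)

```text
time_s: 4.45
ee_pos: [0.4518, 0.0552, 0.0307]
eef_rot: [-0.0, 1.0, 0.0, 0.0]
force: [-3.7, 1.3, 8.9]
width: 0.47
gripper_force: 26.8
```

```bash
python3 -c "
from h import *
go((.4515,.055,.03))"
```

```text
t 4.45 p [0.4518 0.0552 0.0307] yaw 90.02 tilt 0.06 w 0.470 gf 26.8 F [-3.7  1.3  8.9]
to (0.4515, 0.055, 0.03) cm [ 0.03 -0.02  0.07]
```

jog_arm(
  claw=[0.3, 1, 1, 1, 1, 1, 1, 1],
  travel=[
    [0, 0, 0],
    [0, 0, 0],
    [0, 0, 0],
    [0, 0, 0],
    [0, 0, -1],
    [0, 0, -3],
    [0, 0, -3.3],
    [0, 0, -3.3],
  ],
  rot=[
    [0, 0, 0],
    [0, 0, 0],
    [0, 0, 0],
    [0, 0, 0],
    [0, 0, 0],
    [0, 0, 0],
    [0, 0, 0],
    [0, 0, 0],
  ],
)

```text
time_s: 5.12
ee_pos: [0.4511, 0.0547, 0.1367]
eef_rot: [0.0, 1.0, 0.0, -0.001]
force: [1.1, 0.3, 0.7]
width: 0.999
gripper_force: 0.0
```

jog_arm(
  claw=[1, 1, 1, 1, 1, 1, 1, 1],
  travel=[
    [0, 0, -3.3],
    [0, 0, -3.3],
    [-1, 2.9, 0],
    [-2.1, 2.8, 0],
    [-2.6, 2.8, 0],
    [-2.6, 2.8, 0],
    [-2.6, 2.5, 0],
    [-2.6, 0, 0],
  ],
  rot=[
    [0, 0, 0],
    [0, 0, 0],
    [0, 0, 0],
    [0, 0, 0],
    [0, 0, 0],
    [0, 0, 0],
    [0, 0, 0],
    [0, 0, 0],
  ],
)

```text
time_s: 5.78
ee_pos: [0.5869, 0.1969, 0.2012]
eef_rot: [-0.002, 1.0, 0.001, -0.0]
force: [-1.1, 0.3, 0.3]
width: 1.002
gripper_force: 0.0
```

```bash
python3 - <<'E'
from h import *
go((.586,.193,.2),(.586,.193,.122))
f=grab('top'); c=np.hstack([cv2.resize(f['pixels'][130:260,180:320],None,fx=2.8,fy=2.8)]); 
s=grab('scene'); d=cv2.resize(s['pixels'][130:260,200:330],None,fx=2.8,fy=2.8); cv2.imwrite('pics/s3.png',np.hstack([c,d]))
P=cloud(s)
m=(abs(P[...,0]-.4515)<.03)&(abs(P[...,1]-.055)<.03)&(P[...,2]>.03)&(P[...,2]<.12); q=P[m]; print(m.sum(),q[:,2].max() if m.any() else 0,q[q[:,2]>.08].mean(0))
E
```

```text
t 5.78 p [0.5869 0.1969 0.2012] yaw 90.22 tilt 0.06 w 1.002 gf 0.0 F [-1.1  0.3  0.3]
to (0.586, 0.193, 0.2) cm [ 0.09 -0.39  0.11]
to (0.586, 0.193, 0.122) cm [-0.   -0.01  7.8 ]
319 0.09687540011357798 [0.44760171 0.05130802 0.08857622]
```

View pics/s3.png

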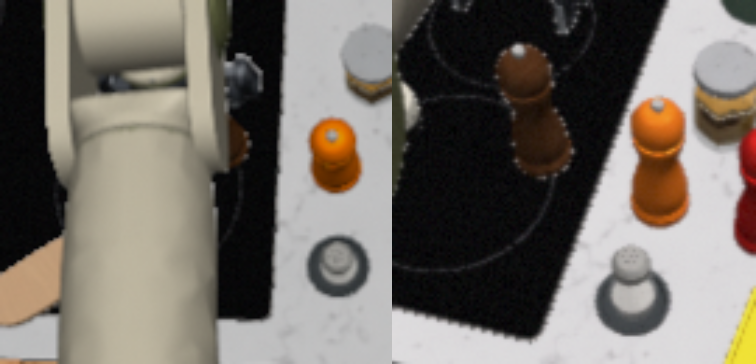

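The shaker stands in its coaster at right-half crop (632,290) and is centred. The mill is at (535,110), still standing, with the fingers above it. I'll settle first, then lower.

jog_arm(
  claw=[1, 1, 1],
  travel=[
    [0, 0, 0],
    [0, 0, 0],
    [0, 0, 0],
  ],
  rot=[
    [0, 0, 0],
    [0, 0, 0],
    [0, 0, 0],
  ],
)

```text
time_s: 6.13
ee_pos: [0.5859, 0.1924, 0.2019]
eef_rot: [0.0, 1.0, 0.0, 0.0]
force: [-0.5, -0.7, 0.1]
width: 0.997
gripper_force: 0.0
```

```bash
python3 -c "
from h import *
go((.586,.193,.2),(.586,.193,.122))"
```

```text
t 6.13 p [0.5859 0.1924 0.2019] yaw 89.97 tilt 0.00 w 0.997 gf 0.0 F [-0.5 -0.7  0.1]
to (0.586, 0.193, 0.2) cm [-0.01  0.06  0.19]
to (0.586, 0.193, 0.122) cm [ 0.  -0.   7.8]
```

jog_arm(
  claw=[1, 1, 1, 1, 1, -1, -1, -1],
  travel=[
    [0, 0.06, 2],
    [0, 0, 2.5],
    [0, 0, 2.4],
    [0, 0, 1],
    [0, 0, 0],
    [0, 0, 0],
    [0, 0, 0],
    [0, 0, 0],
  ],
  rot=[
    [0, 0, 0],
    [0, 0, 0],
    [0, 0, 0],
    [0, 0, 0],
    [0, 0, 0],
    [0, 0, 0],
    [0, 0, 0],
    [0, 0, 0],
  ],
  force=40,
)

```text
time_s: 6.8
ee_pos: [0.5872, 0.1933, 0.1242]
eef_rot: [0.0, 1.0, 0.0, 0.001]
force: [-0.7, 1.9, 0.4]
width: 0.609
gripper_force: 0.6
```

jog_arm(
  claw=[-1, -1, -1, -1, -1, -1],
  travel=[
    [0, 0, 0],
    [0, 0, 0],
    [0, 0, 0],
    [0, 0, 0],
    [0, 0, 0],
    [0, 0, 0],
  ],
  rot=[
    [0, 0, 0],
    [0, 0, 0],
    [0, 0, 0],
    [0, 0, 0],
    [0, 0, 0],
    [0, 0, 0],
  ],
)

```text
time_s: 7.3
ee_pos: [0.5875, 0.1932, 0.1245]
eef_rot: [0.0, 1.0, 0.0, 0.002]
force: [-0.2, -0.4, 6.0]
width: 0.54
gripper_force: 40.8
```

```bash
python3 -c "
from h import *
go((.46,.193,.152),(.462,.193,.25),(.462,-.391,.25),(.462,-.391,.121))"
```

```text
t 7.3 p [0.5875 0.1932 0.1245] yaw 89.99 tilt 0.21 w 0.540 gf 40.8 F [-0.2 -0.4  6. ]
to (0.46, 0.193, 0.152) cm [12.74 -0.02 -2.8 ]
to (0.462, 0.193, 0.25) cm [-0.24  0.   -9.8 ]
to (0.462, -0.391, 0.25) cm [-1.00e-02 -5.84e+01 -0.00e+00]
to (0.462, -0.391, 0.121) cm [ 0.05 -0.   12.9 ]
```

jog_arm(
  claw=[-1, -1, -1, -1, -1, -1, -1, -1],
  travel=[
    [0, 0, -1],
    [0, 0, -2],
    [1, 0, -2],
    [2.4, 0, -2],
    [2.4, 0, -2],
    [2.4, 0, -2],
    [2.4, 0, -1.8],
    [2, 0, 0],
  ],
  rot=[
    [0, 0, 0],
    [0, 0, 0],
    [0, 0, 0],
    [0, 0, 0],
    [0, 0, 0],
    [0, 0, 0],
    [0, 0, 0],
    [0, 0, 0],
  ],
)

```text
time_s: 7.97
ee_pos: [0.4601, 0.1935, 0.2548]
eef_rot: [-0.0, 1.0, 0.001, 0.003]
force: [0.1, 0.5, -2.0]
width: 0.542
gripper_force: 41.4
```

jog_arm(
  claw=[-1, -1, -1, -1, -1, -1, -1, -1],
  travel=[
    [0, -1, 0],
    [0, -2, 0],
    [0, -2.6, 0],
    [0, -2.8, 0],
    [0, -2.8, 0],
    [0, -2.8, 0],
    [0, -2.8, 0],
    [0, -2.8, 0],
  ],
  rot=[
    [0, 0, 0],
    [0, 0, 0],
    [0, 0, 0],
    [0, 0, 0],
    [0, 0, 0],
    [0, 0, 0],
    [0, 0, 0],
    [0, 0, 0],
  ],
)

```text
time_s: 8.63
ee_pos: [0.4604, -0.0044, 0.2509]
eef_rot: [0.0, 1.0, -0.0, 0.0]
force: [-0.3, -0.1, -1.5]
width: 0.541
gripper_force: 41.5
```

jog_arm(
  claw=[-1, -1, -1, -1, -1, -1, -1, -1],
  travel=[
    [0, -2.8, 0],
    [0, -2.8, 0],
    [0, -2.8, 0],
    [0, -2.8, 0],
    [0, -2.8, 0],
    [0, -2.8, 0],
    [0, -2.8, 0],
    [0, -2.8, 0],
  ],
  rot=[
    [0, 0, 0],
    [0, 0, 0],
    [0, 0, 0],
    [0, 0, 0],
    [0, 0, 0],
    [0, 0, 0],
    [0, 0, 0],
    [0, 0, 0],
  ],
)

```text
time_s: 9.3
ee_pos: [0.4602, -0.2286, 0.2508]
eef_rot: [0.0, 1.0, -0.0, 0.0]
force: [1.4, 0.2, -1.4]
width: 0.54
gripper_force: 41.5
```

jog_arm(
  claw=[-1, -1, -1, -1, -1, -1, -1, -1],
  travel=[
    [0, -2.8, 0],
    [0, -2.8, 0],
    [0, -2.8, 0],
    [0, -2.6, 0],
    [0, -2, 0],
    [0, -1, 0],
    [0, -0.4, 0],
    [0, 0, 0],
  ],
  rot=[
    [0, 0, 0],
    [0, 0, 0],
    [0, 0, 0],
    [0, 0, 0],
    [0, 0, 0],
    [0, 0, 0],
    [0, 0, 0],
    [0, 0, 0],
  ],
)

```text
time_s: 9.97
ee_pos: [0.4603, -0.371, 0.2504]
eef_rot: [0.0, 1.0, 0.0, -0.0]
force: [-0.5, -0.2, -1.6]
width: 0.54
gripper_force: 41.6
```

jog_arm(
  claw=[-1, -1],
  travel=[
    [0, 0, 0],
    [0, 0, 0],
  ],
  rot=[
    [0, 0, 0],
    [0, 0, 0],
  ],
)

```text
time_s: 10.13
ee_pos: [0.4607, -0.3697, 0.2508]
eef_rot: [-0.0, 1.0, 0.0, 0.0]
force: [0.3, 0.9, -1.1]
width: 0.54
gripper_force: 41.6
```

```bash
python3 - <<'E'
from h import *
go((.462,-.391,.25),(.462,-.391,.123))
s=grab('scene'); d=cv2.resize(s['pixels'][130:330,300:540],None,fx=2.5,fy=2.5); cv2.imwrite('pics/s4.png',d)
P=cloud(s); px=s['pixels'].astype(int); hsv=cv2.cvtColor(s['pixels'],cv2.COLOR_BGR2HSV).astype(int)
m=(abs(P[...,0]-.462)<.07)&(abs(P[...,1]+.391)<.07)&(P[...,2]>.05)&(P[...,2]<.3)&(hsv[...,1]>90); q=P[m]
for z in np.arange(.1,.3,.02):
    k=q[abs(q[:,2]-z)<.01]
    if len(k)>5: print(round(z,2),len(k),k.mean(0).round(3),k.min(0).round(3),k.max(0).round(3))
E
```

```text
t 10.13 p [ 0.4607 -0.3697  0.2508] yaw 90.05 tilt 0.01 w 0.540 gf 41.6 F [ 0.3  0.9 -1.1]
to (0.462, -0.391, 0.25) cm [-0.13 -2.13  0.08]
to (0.462, -0.391, 0.123) cm [ 0.  -0.  12.7]
0.14 122 [ 0.441 -0.362  0.144] [ 0.431 -0.393  0.133] [ 0.469 -0.343  0.15 ]
0.16 98 [ 0.441 -0.361  0.161] [ 0.433 -0.389  0.15 ] [ 0.465 -0.344  0.17 ]
0.18 170 [ 0.443 -0.362  0.18 ] [ 0.433 -0.389  0.17 ] [ 0.467 -0.344  0.19 ]
0.2 148 [ 0.446 -0.364  0.199] [ 0.437 -0.388  0.19 ] [ 0.466 -0.349  0.21 ]
0.22 83 [ 0.446 -0.364  0.218] [ 0.44  -0.384  0.21 ] [ 0.463 -0.352  0.23 ]
0.24 74 [ 0.442 -0.361  0.241] [ 0.436 -0.379  0.23 ] [ 0.455 -0.348  0.25 ]
0.26 110 [ 0.441 -0.365  0.259] [ 0.435 -0.407  0.251] [ 0.455 -0.348  0.269]
0.28 318 [ 0.448 -0.369  0.282] [ 0.435 -0.394  0.27 ] [ 0.469 -0.349  0.29 ]
```

View pics/s4.png

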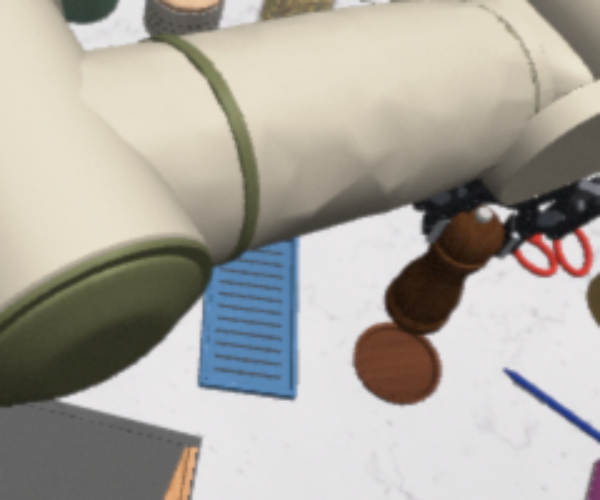

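The mill hangs upright at crop (440,270) beside its coaster (398,362). I'll shift it over and lower.

jog_arm(
  claw=[-1, -1, -1, -1, -1, -1, -1, -1],
  travel=[
    [-0.13, -1.13, 0],
    [0, -1, 0],
    [0, 0, 2],
    [0, 0, 3],
    [0, 0, 3],
    [0, 0, 2],
    [0, 0, 1],
    [0, 0, 0.5],
  ],
  rot=[
    [0, 0, 0],
    [0, 0, 0],
    [0, 0, 0],
    [0, 0, 0],
    [0, 0, 0],
    [0, 0, 0],
    [0, 0, 0],
    [0, 0, 0],
  ],
)

```text
time_s: 10.85
ee_pos: [0.4615, -0.3917, 0.1343]
eef_rot: [-0.0, 1.0, 0.001, -0.001]
force: [0.2, -0.1, -1.9]
width: 0.541
gripper_force: 41.7
```

jog_arm(
  claw=[-1, -1, -1, -1],
  travel=[
    [0, 0, 0.5],
    [0, 0, 0.4],
    [0, 0, 0.2],
    [0, 0, 0],
  ],
  rot=[
    [0, 0, 0],
    [0, 0, 0],
    [0, 0, 0],
    [0, 0, 0],
  ],
)

```text
time_s: 11.18
ee_pos: [0.4619, -0.3922, 0.1249]
eef_rot: [0.0, 1.0, -0.0, 0.0]
force: [0.1, -0.3, -2.5]
width: 0.536
gripper_force: 41.7
```

```bash
python3 -c "
from h import *
go((.462,-.391,.1235))"
```

```text
t 11.18 p [ 0.4619 -0.3922  0.1249] yaw 89.99 tilt 0.04 w 0.536 gf 41.7 F [ 0.1 -0.3 -2.5]
to (0.462, -0.391, 0.1235) cm [-0.01  0.12  0.13]
```

jog_arm(
  claw=[-1, -1, -1, -1],
  travel=[
    [0, 0.05, 0.1],
    [0, 0, 0.1],
    [0, 0, 0],
    [0, 0, 0],
  ],
  rot=[
    [0, 0, 0],
    [0, 0, 0],
    [0, 0, 0],
    [0, 0, 0],
  ],
)

```text
time_s: 11.52
ee_pos: [0.4622, -0.3918, 0.1237]
eef_rot: [0.0, 1.0, -0.001, 0.001]
force: [-0.4, 0.7, 5.1]
width: 0.539
gripper_force: 42.2
```

jog_arm(
  claw=[0.5, 1, 1, 1, 1, 1, 1, 1],
  travel=[
    [0, 0, 0],
    [0, 0, 0],
    [0, 0, 0],
    [0, 0, 0],
    [0, 0, -1],
    [0, 0, -2.7],
    [0, 0, -3],
    [0, 0, -3],
  ],
  rot=[
    [0, 0, 0],
    [0, 0, 0],
    [0, 0, 0],
    [0, 0, 0],
    [0, 0, 0],
    [0, 0, 0],
    [0, 0, 0],
    [0, 0, 0],
  ],
)

```text
time_s: 12.18
ee_pos: [0.4616, -0.3913, 0.2213]
eef_rot: [0.0, 1.0, 0.0, -0.0]
force: [0.8, -0.6, 0.4]
width: 1.0
gripper_force: 0.0
```

jog_arm(
  claw=[1, 1, 1, 1, 1, 1, 1, 1],
  travel=[
    [0, 1.5, 0],
    [0, 3, 0],
    [0, 3.4, 0],
    [0, 3.4, 0],
    [0, 3.4, 0],
    [0, 3.4, 0],
    [0, 3.4, 0],
    [0, 3.4, 0],
  ],
  rot=[
    [0, 0, 0],
    [0, 0, 0],
    [0, 0, 0],
    [0, 0, 0],
    [0, 0, 0],
    [0, 0, 0],
    [0, 0, 0],
    [0, 0, 0],
  ],
)

```text
time_s: 12.85
ee_pos: [0.4615, -0.141, 0.2203]
eef_rot: [0.0, 1.0, -0.0, 0.0]
force: [0.9, -0.6, -0.3]
width: 1.004
gripper_force: 0.0
```

jog_arm(
  claw=[1, 1, 1, 1, 1, 1, 1, 1],
  travel=[
    [0, 3.4, 0],
    [0, 3.4, 0],
    [0, 3.4, 0],
    [0, 3.4, 0],
    [0, 3.4, 0],
    [0, 3.4, 0],
    [0, 3.4, 0],
    [0, 3.4, 0],
  ],
  rot=[
    [0, 0, 0],
    [0, 0, 0],
    [0, 0, 0],
    [0, 0, 0],
    [0, 0, 0],
    [0, 0, 0],
    [0, 0, 0],
    [0, 0, 0],
  ],
)

```text
time_s: 13.52
ee_pos: [0.4616, 0.1311, 0.2204]
eef_rot: [0.0, 1.0, 0.0, 0.001]
force: [0.3, -1.2, 0.2]
width: 1.003
gripper_force: 0.0
```

jog_arm(
  claw=[1, 1, 1, 1, 1, 1, 1, 1],
  travel=[
    [-1, 3, 0],
    [-2, 3, 0],
    [-2.4, 3, 0],
    [-2.4, 3, 0],
    [-2.4, 3, 0],
    [-1.5, 2, 0],
    [0, 0, 0],
    [0, 0, 0],
  ],
  rot=[
    [0, 0, 0],
    [0, 0, 0],
    [0, 0, 0],
    [0, 0, 0],
    [0, 0, 0],
    [0, 0, 0],
    [0, 0, 0],
    [0, 0, 0],
  ],
)

```text
time_s: 14.18
ee_pos: [0.5789, 0.3, 0.2192]
eef_rot: [-0.001, 1.0, -0.0, -0.0]
force: [-1.0, -0.0, -0.2]
width: 1.001
gripper_force: 0.0
```

```bash
python3 - <<'E'
from h import *
go((.579,.35,.15),(.579,.35,.014))
s=grab('scene'); cv2.imwrite('pics/s5.png',s['pixels'])
P=cloud(s)
for c,z in(((.462,-.391),(.13,.164)),((.4515,.055),(.078,.12))):
    m=(abs(P[...,0]-c[0])<.04)&(abs(P[...,1]-c[1])<.04)&(P[...,2]>z[0])&(P[...,2]<z[1]); q=(P[m][:,:2]*1000).astype(np.float32); print(m.sum(),cv2.minEnclosingCircle(q),P[m][:,2].max())
E
```

```text
t 14.18 p [0.5789 0.3    0.2192] yaw 90.06 tilt 0.03 w 1.001 gf 0.0 F [-1.  -0.  -0.2]
to (0.579, 0.35, 0.15) cm [-0.02  5.    6.92]
to (0.579, 0.35, 0.014) cm [-1.00e-02  0.00e+00  1.36e+01]
385 ((459.6900329589844, -390.6192626953125), 24.973697662353516) 0.16398787503409426
142 ((449.7987976074219, 53.19522476196289), 16.825462341308594) 0.09529617226134171
```

View pics/s5.png

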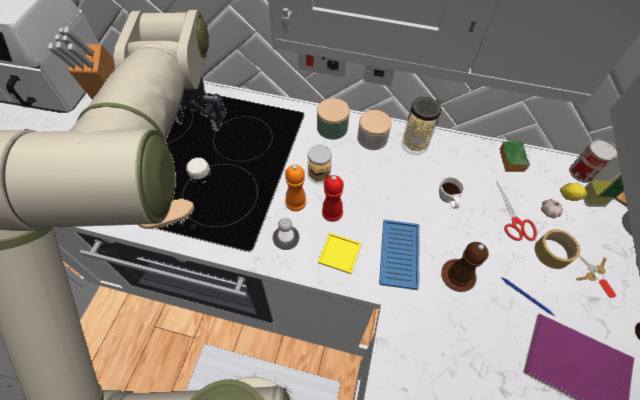

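The mill stands in the wooden coaster at (466,265) and the salt shaker in its own at (286,233). The timer is at (198,168), so it goes next.

jog_arm(
  claw=[1, 1, 1, 1, 1, 1, 1, 1],
  travel=[
    [0, 2.5, 1],
    [0, 2.5, 2.5],
    [0, 0, 3.4],
    [0, 0, 3.4],
    [0, 0, 3.4],
    [0, 0, 3],
    [0, 0, 0],
    [0, 0, 0],
  ],
  rot=[
    [0, 0, 0],
    [0, 0, 0],
    [0, 0, 0],
    [0, 0, 0],
    [0, 0, 0],
    [0, 0, 0],
    [0, 0, 0],
    [0, 0, 0],
  ],
  force=30,
)

```text
time_s: 14.9
ee_pos: [0.5786, 0.3486, 0.053]
eef_rot: [0.001, 1.0, -0.0, -0.001]
force: [-0.1, -0.5, 1.7]
width: 1.002
gripper_force: 0.0
```

```bash
python3 -c "
from h import *
go((.579,.35,.01))"
```

```text
t 14.9 p [0.5786 0.3486 0.053 ] yaw 89.94 tilt 0.08 w 1.002 gf 0.0 F [-0.1 -0.5  1.7]
to (0.579, 0.35, 0.01) cm [-0.05  0.15  4.3 ]
```

jog_arm(
  claw=[1, 1, 1, 1, -1, -1, -1, -1],
  travel=[
    [0, 0.1, 1.8],
    [0, 0, 1.7],
    [0, 0, 0.8],
    [0, 0, 0],
    [0, 0, 0],
    [0, 0, 0],
    [0, 0, 0],
    [0, 0, 0],
  ],
  rot=[
    [0, 0, 0],
    [0, 0, 0],
    [0, 0, 0],
    [0, 0, 0],
    [0, 0, 0],
    [0, 0, 0],
    [0, 0, 0],
    [0, 0, 0],
  ],
)

```text
time_s: 15.57
ee_pos: [0.5798, 0.3508, 0.0118]
eef_rot: [0.0, 1.0, 0.001, 0.002]
force: [-0.7, -0.3, 6.0]
width: 0.689
gripper_force: 31.7
```

jog_arm(
  claw=[-1, -1, -1, -1],
  travel=[
    [0, 0, 0],
    [0, 0, 0],
    [0, 0, 0],
    [0, 0, 0],
  ],
  rot=[
    [0, 0, 0],
    [0, 0, 0],
    [0, 0, 0],
    [0, 0, 0],
  ],
)

```text
time_s: 15.9
ee_pos: [0.5798, 0.3508, 0.0118]
eef_rot: [0.0, 1.0, 0.001, 0.002]
force: [-1.1, -0.7, 7.1]
width: 0.686
gripper_force: 31.7
```

```bash
python3 -c "
from h import *
go((.579,.35,.15),(.446,.2,.15),(.446,-.091,.15),(.446,-.091,.009))"
```

```text
t 15.9 p [0.5798 0.3508 0.0118] yaw 89.99 tilt 0.18 w 0.686 gf 31.7 F [-1.1 -0.7  7.1]
to (0.579, 0.35, 0.15) cm [  0.04  -0.07 -13.82]
to (0.446, 0.2, 0.15) cm [ 13.3  -15.    -0.06]
to (0.446, -0.091, 0.15) cm [ -0.   -29.1   -0.03]
to (0.446, -0.091, 0.009) cm [ 0.04 -0.02 14.1 ]
```

jog_arm(
  claw=[-1, -1, -1, -1, -1, -1, -1, -1],
  travel=[
    [0, 0, -1],
    [0, 0, -2.5],
    [0, 0, -3.5],
    [0, 0, -3.5],
    [1.3, -1, -3.5],
    [2.4, -2.6, 0],
    [2.4, -2.8, 0],
    [2.4, -2.8, 0],
  ],
  rot=[
    [0, 0, 0],
    [0, 0, 0],
    [0, 0, 0],
    [0, 0, 0],
    [0, 0, 0],
    [0, 0, 0],
    [0, 0, 0],
    [0, 0, 0],
  ],
)

```text
time_s: 16.57
ee_pos: [0.4926, 0.2576, 0.1507]
eef_rot: [-0.0, 1.0, 0.0, 0.001]
force: [1.4, 0.2, -0.9]
width: 0.686
gripper_force: 32.9
```

jog_arm(
  claw=[-1, -1, -1, -1, -1, -1, -1, -1],
  travel=[
    [2.4, -2.8, 0],
    [1.6, -3, 0],
    [0.8, -3, 0],
    [0, -3, 0],
    [0, -3, 0],
    [0, -3, 0],
    [0, -3, 0],
    [0, -3, 0],
  ],
  rot=[
    [0, 0, 0],
    [0, 0, 0],
    [0, 0, 0],
    [0, 0, 0],
    [0, 0, 0],
    [0, 0, 0],
    [0, 0, 0],
    [0, 0, 0],
  ],
)

```text
time_s: 17.23
ee_pos: [0.4457, 0.0191, 0.1505]
eef_rot: [0.0, 1.0, -0.0, 0.001]
force: [0.2, 0.2, -1.3]
width: 0.687
gripper_force: 32.9
```

jog_arm(
  claw=[-1, -1, -1, -1, -1, -1, -1, -1],
  travel=[
    [0, -3, 0],
    [0, -3, 0],
    [0, -2.6, 0],
    [0, -2, 0],
    [0, -0.5, 0],
    [0, 0, 0],
    [0, 0, 0],
    [0, 0, 0],
  ],
  rot=[
    [0, 0, 0],
    [0, 0, 0],
    [0, 0, 0],
    [0, 0, 0],
    [0, 0, 0],
    [0, 0, 0],
    [0, 0, 0],
    [0, 0, 0],
  ],
)

```text
time_s: 17.9
ee_pos: [0.4458, -0.0895, 0.1497]
eef_rot: [-0.0, 1.0, 0.0, 0.0]
force: [-1.0, -0.2, -2.1]
width: 0.687
gripper_force: 32.9
```

```bash
python3 -c "
from h import *
go((.446,-.091,.15),(.446,-.091,.010))"
```

```text
t 17.9 p [ 0.4458 -0.0895  0.1497] yaw 90.05 tilt 0.01 w 0.687 gf 32.9 F [-1.  -0.2 -2.1]
to (0.446, -0.091, 0.15) cm [-0.02 -0.15 -0.03]
to (0.446, -0.091, 0.01) cm [ 0. -0. 14.]
```

jog_arm(
  claw=[-1, -1, -1, -1, -1, -1, -1, -1],
  travel=[
    [0, -0.1, 2],
    [0, 0, 3],
    [0, 0, 3],
    [0, 0, 2.5],
    [0, 0, 1.5],
    [0, 0, 1],
    [0, 0, 0.6],
    [0, 0, 0.3],
  ],
  rot=[
    [0, 0, 0],
    [0, 0, 0],
    [0, 0, 0],
    [0, 0, 0],
    [0, 0, 0],
    [0, 0, 0],
    [0, 0, 0],
    [0, 0, 0],
  ],
)

```text
time_s: 18.57
ee_pos: [0.4459, -0.091, 0.0107]
eef_rot: [-0.0, 1.0, 0.0, -0.0]
force: [-12.6, 7.8, 46.2]
width: 0.688
gripper_force: 37.3
```

jog_arm(
  claw=[-1, -1, -1],
  travel=[
    [0, 0, 0.1],
    [0, 0, 0],
    [0, 0, 0],
  ],
  rot=[
    [0, 0, 0],
    [0, 0, 0],
    [0, 0, 0],
  ],
)

```text
time_s: 18.82
ee_pos: [0.4463, -0.0913, 0.0109]
eef_rot: [-0.0, 1.0, -0.0, 0.001]
force: [-3.3, 1.7, 7.7]
width: 0.689
gripper_force: 33.7
```

jog_arm(
  claw=[0.6, 1, 1, 1, 1, 1, 1, 1],
  travel=[
    [0, 0, 0],
    [0, 0, 0],
    [0, 0, 0],
    [0, 0, 0],
    [0, 0, -1.5],
    [0, 0, -3.5],
    [0, 0, -3.5],
    [0, 0, -3.5],
  ],
  rot=[
    [0, 0, 0],
    [0, 0, 0],
    [0, 0, 0],
    [0, 0, 0],
    [0, 0, 0],
    [0, 0, 0],
    [0, 0, 0],
    [0, 0, 0],
  ],
)

```text
time_s: 19.48
ee_pos: [0.4454, -0.0914, 0.131]
eef_rot: [0.0, 1.0, 0.0, -0.0]
force: [0.5, 0.6, -0.1]
width: 1.001
gripper_force: 0.0
```

jog_arm(
  claw=[1, 1, 1, 1, 1, 1, 1, 1],
  travel=[
    [0, 1.5, -1],
    [0, 3.4, 0],
    [0, 3.4, 0],
    [0, 3.4, 0],
    [0, 3.4, 0],
    [0, 3.4, 0],
    [0, 3.4, 0],
    [0, 3.4, 0],
  ],
  rot=[
    [0, 0, 0],
    [0, 0, 0],
    [0, 0, 0],
    [0, 0, 0],
    [0, 0, 0],
    [0, 0, 0],
    [0, 0, 0],
    [0, 0, 0],
  ],
)

```text
time_s: 20.15
ee_pos: [0.4455, 0.1632, 0.1396]
eef_rot: [0.0, 1.0, -0.0, 0.0]
force: [0.3, -0.9, 0.6]
width: 1.0
gripper_force: 0.0
```

jog_arm(
  claw=[1, 1, 1, 1, 1, 1, 1, 1],
  travel=[
    [0.4, 3.4, 0],
    [0.4, 3.4, 0],
    [0.4, 3.4, 0],
    [0.4, 3.4, 0],
    [0.4, 3.4, 0],
    [0, 3, 0],
    [0, 1.6, 0],
    [0, 0, 0],
  ],
  rot=[
    [0, 0, 0],
    [0, 0, 0],
    [0, 0, 0],
    [0, 0, 0],
    [0, 0, 0],
    [0, 0, 0],
    [0, 0, 0],
    [0, 0, 0],
  ],
)

```text
time_s: 20.82
ee_pos: [0.4252, 0.3801, 0.1392]
eef_rot: [-0.001, 1.0, 0.0, 0.0]
force: [0.2, 0.0, 0.3]
width: 1.002
gripper_force: 0.0
```

jog_arm(
  claw=[1, 1, 1, 1, 1, 1, 1, 1],
  travel=[
    [0, 0, 0],
    [0, 0, 0],
    [0, 0, 0],
    [0, 0, 0],
    [0, 0, 0],
    [0, 0, 0],
    [0, 0, 0],
    [0, 0, 0],
  ],
  rot=[
    [0, 0, 7],
    [0, 0, 7],
    [0, 0, 7],
    [0, 0, 7],
    [0, 0, 7],
    [0, 0, 7],
    [0, 0, 7],
    [0, 0, 7],
  ],
)

```text
time_s: 21.48
ee_pos: [0.426, 0.3766, 0.1395]
eef_rot: [0.473, 0.881, -0.0, -0.0]
force: [-1.0, -0.1, 0.7]
width: 0.997
gripper_force: 0.0
```

jog_arm(
  claw=[1, 1, 1],
  travel=[
    [0, 0, 0],
    [0, 0, 0],
    [0, 0, 0],
  ],
  rot=[
    [0, 0, 0],
    [0, 0, 0],
    [0, 0, 0],
  ],
)

```text
time_s: 21.73
ee_pos: [0.426, 0.3771, 0.1395]
eef_rot: [0.468, 0.884, -0.0, 0.0]
force: [0.4, 0.3, 0.1]
width: 0.999
gripper_force: 0.0
```

```bash
python3 - <<'E'
from h import *
go((.4255,.378,.13),(.4255,.378,.012))
s=grab('scene'); cv2.imwrite('pics/s6.png',s['pixels'])
P=cloud(s)
m=(abs(P[...,0]-.446)<.045)&(abs(P[...,1]+.091)<.045)&(P[...,2]>.02)&(P[...,2]<.1); q=(P[m][:,:2]*1000).astype(np.float32); print(m.sum(),cv2.minEnclosingCircle(q),np.percentile(P[m][:,2],[50,98]))
E
```

```text
t 21.73 p [0.426  0.3771 0.1395] yaw 34.17 tilt 0.01 w 0.999 gf 0.0 F [0.4 0.3 0.1]
to (0.4255, 0.378, 0.13) cm [0.1  0.01 0.95]
to (0.4255, 0.378, 0.012) cm [ 0.   0.  11.8]
494 ((445.17584228515625, -92.86592864990234), 29.819740295410156) [0.05403706 0.0596299 ]
```

View pics/s6.png

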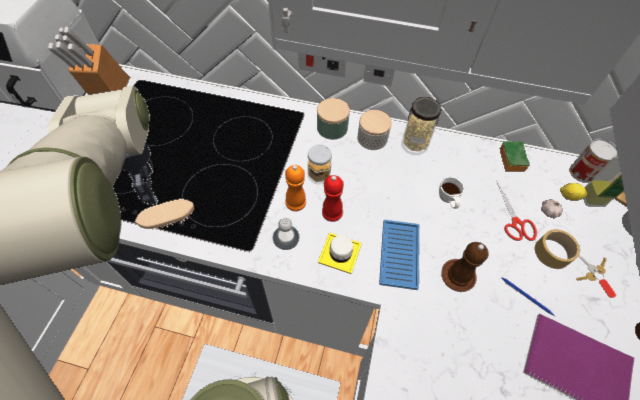

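The timer sits in the yellow tray at (341,248). The brush at (165,214) is unmoved, with the gripper above it. I'll lower and grip.

jog_arm(
  claw=[1, 1, 1, 1, 1, 1, 1, 1],
  travel=[
    [0.1, 0, 2],
    [0, 0, 3],
    [0, 0, 3],
    [0, 0, 2.2],
    [0, 0, 1.5],
    [0, 0, 1],
    [0, 0, 0],
    [0, 0, 0],
  ],
  rot=[
    [0, 0, 0],
    [0, 0, 0],
    [0, 0, 0],
    [0, 0, 0],
    [0, 0, 0],
    [0, 0, 0],
    [0, 0, 0],
    [0, 0, 0],
  ],
  force=45,
)

```text
time_s: 22.45
ee_pos: [0.4255, 0.3784, 0.0129]
eef_rot: [0.469, 0.883, 0.0, 0.0]
force: [0.4, 0.2, -0.0]
width: 1.001
gripper_force: 0.0
```

jog_arm(
  claw=[-1, -1, -1, -1, -1, -1, -1, -1],
  travel=[
    [0, 0, 0],
    [0, 0, 0],
    [0, 0, 0],
    [0, 0, 0],
    [0, 0, 0],
    [0, 0, 0],
    [0, 0, 0],
    [0, 0, 0],
  ],
  rot=[
    [0, 0, 0],
    [0, 0, 0],
    [0, 0, 0],
    [0, 0, 0],
    [0, 0, 0],
    [0, 0, 0],
    [0, 0, 0],
    [0, 0, 0],
  ],
)

```text
time_s: 23.12
ee_pos: [0.4258, 0.3786, 0.0136]
eef_rot: [0.469, 0.883, 0.001, 0.0]
force: [-1.0, -0.8, 6.6]
width: 0.554
gripper_force: 46.8
```

```bash
python3 -c "
from h import *
go((.4255,.378,.162))"
```

```text
t 23.12 p [0.4258 0.3786 0.0136] yaw 34.00 tilt 0.09 w 0.554 gf 46.8 F [-1.  -0.8  6.6]
to (0.4255, 0.378, 0.162) cm [ -0.04  -0.03 -14.84]
```

jog_arm(
  claw=[-1, -1, -1, -1, -1, -1, -1, -1],
  travel=[
    [0, 0, -0.5],
    [0, 0, -1.5],
    [0, 0, -3],
    [0, 0, -3],
    [0, 0, -3],
    [0, 0, -3],
    [0, 0, -3],
    [0, 0, -2],
  ],
  rot=[
    [0, 0, 0],
    [0, 0, 0],
    [0, 0, 0],
    [0, 0, 0],
    [0, 0, 0],
    [0, 0, 0],
    [0, 0, 0],
    [0, 0, 0],
  ],
)

```text
time_s: 23.78
ee_pos: [0.4255, 0.3785, 0.2057]
eef_rot: [0.469, 0.883, 0.001, 0.001]
force: [0.4, -0.5, -2.1]
width: 0.554
gripper_force: 46.9
```

jog_arm(
  claw=[-1, -1, -1, -1, -1, -1, -1, -1],
  travel=[
    [0, 0, 0],
    [0, 0, 0],
    [0, 0, 0],
    [0, 0, 0],
    [0, 0, 0],
    [0, 0, 0],
    [0, 0, 0],
    [0, 0, 0],
  ],
  rot=[
    [0, 0, -5],
    [0, 0, -7],
    [0, 0, -7],
    [0, 0, -7],
    [0, 0, -7],
    [0, 0, -7],
    [0, 0, -7],
    [0, 0, -7],
  ],
)

```text
time_s: 24.45
ee_pos: [0.425, 0.3782, 0.2025]
eef_rot: [0.014, 1.0, -0.0, -0.0]
force: [-1.0, -0.5, -1.5]
width: 0.554
gripper_force: 46.8
```

jog_arm(
  claw=[-1, -1, -1, -1],
  travel=[
    [0, 0, 0],
    [0, 0, 0],
    [0, 0, 0],
    [0, 0, 0],
  ],
  rot=[
    [0, 0, -5],
    [0, 0, -3.4],
    [0, 0, 0],
    [0, 0, 0],
  ],
)

```text
time_s: 24.78
ee_pos: [0.4251, 0.3782, 0.2025]
eef_rot: [-0.055, 0.998, -0.0, -0.0]
force: [0.9, -0.6, -2.5]
width: 0.554
gripper_force: 46.8
```

```bash
python3 - <<'E'
from h import *
go((.4825,-.240,.2),(.4825,-.240,.012))
s=grab('scene'); P=cloud(s); hsv=cv2.cvtColor(s['pixels'],cv2.COLOR_BGR2HSV).astype(int)
m=(P[...,2]>.205)&(P[...,2]<.235)&(abs(P[...,0]-.4255)<.11)&(abs(P[...,1]-.378)<.11)&(hsv[...,1]>60)
print(m.sum(),P[m].mean(0)); q=(P[m][:,:2]*1000).astype(np.float32); print(cv2.minAreaRect(q))
c=cv2.resize(s['pixels'][100:300,60:300],None,fx=2.5,fy=2.5); cv2.imwrite('pics/s7.png',c)
E
```

```text
t 24.78 p [0.4251 0.3782 0.2025] yaw 96.28 tilt 0.02 w 0.554 gf 46.8 F [ 0.9 -0.6 -2.5]
to (0.4825, -0.24, 0.2) cm [  1.06 -62.08   0.26]
to (0.4825, -0.24, 0.012) cm [-1.00e-02  0.00e+00  1.88e+01]
854 [0.39427267 0.37006364 0.22806485]
((423.20635986328125, 371.4955749511719), (145.6186065673828, 65.42041015625), 5.665677070617676)
```

View pics/s7.png

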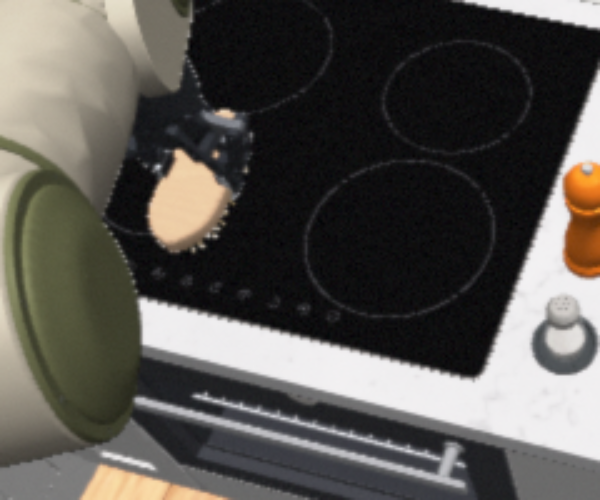

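The brush is held level at crop (190,200) and already turned to the dish's direction. I'll carry it over.

jog_arm(
  claw=[-1, -1, -1, -1, -1, -1, -1, -1],
  travel=[
    [0, -1, 0],
    [0, -2, 0],
    [0.1, -3, 0],
    [0.1, -3, 0],
    [0.1, -3, 0],
    [0.1, -3, 0],
    [0.1, -3, 0],
    [0.1, -3, 0],
  ],
  rot=[
    [0, 0, 0],
    [0, 0, 0],
    [0, 0, 0],
    [0, 0, 0],
    [0, 0, 0],
    [0, 0, 0],
    [0, 0, 0],
    [0, 0, 0],
  ],
)

```text
time_s: 25.5
ee_pos: [0.4423, 0.167, 0.2026]
eef_rot: [-0.055, 0.998, -0.0, 0.0]
force: [1.7, 0.5, -2.8]
width: 0.552
gripper_force: 46.9
```

jog_arm(
  claw=[-1, -1, -1, -1, -1, -1, -1, -1],
  travel=[
    [0.1, -3, 0],
    [0.1, -3, 0],
    [0.1, -3, 0],
    [0.1, -3, 0],
    [0, -3, 0],
    [0, -3, 0],
    [0, -3, 0],
    [0, -3, 0],
  ],
  rot=[
    [0, 0, 0],
    [0, 0, 0],
    [0, 0, 0],
    [0, 0, 0],
    [0, 0, 0],
    [0, 0, 0],
    [0, 0, 0],
    [0, 0, 0],
  ],
)

```text
time_s: 26.17
ee_pos: [0.4649, -0.0719, 0.2026]
eef_rot: [-0.055, 0.998, -0.0, 0.0]
force: [-0.2, 0.1, -2.6]
width: 0.551
gripper_force: 46.9
```

jog_arm(
  claw=[-1, -1, -1, -1, -1, -1, -1, -1],
  travel=[
    [0, -3, 0],
    [0, -3, 0],
    [0, -3, 0],
    [0, -3, 0],
    [0, -2, 0],
    [0, -1, 0],
    [0, 0, 0],
    [0, 0, 0],
  ],
  rot=[
    [0, 0, 0],
    [0, 0, 0],
    [0, 0, 0],
    [0, 0, 0],
    [0, 0, 0],
    [0, 0, 0],
    [0, 0, 0],
    [0, 0, 0],
  ],
)

```text
time_s: 26.83
ee_pos: [0.4818, -0.2186, 0.2024]
eef_rot: [-0.055, 0.998, 0.0, -0.0]
force: [-0.5, 0.6, -1.4]
width: 0.552
gripper_force: 46.9
```

```bash
python3 -c "
from h import *
go((.4825,-.24,.1),(.4825,-.24,.0125))"
```

```text
t 26.83 p [ 0.4818 -0.2186  0.2024] yaw 96.35 tilt 0.05 w 0.552 gf 46.9 F [-0.5  0.6 -1.4]
to (0.4825, -0.24, 0.1) cm [ 0.16 -2.15 10.23]
to (0.4825, -0.24, 0.0125) cm [-0.   -0.01  8.75]
```

jog_arm(
  claw=[-1, -1, -1, -1, -1, -1, -1, -1],
  travel=[
    [0.16, -1.1, 0],
    [0, -1, 1],
    [0, 0, 3],
    [0, 0, 3],
    [0, 0, 3],
    [0, 0, 3],
    [0, 0, 2.5],
    [0, 0, 1.5],
  ],
  rot=[
    [0, 0, 0],
    [0, 0, 0],
    [0, 0, 0],
    [0, 0, 0],
    [0, 0, 0],
    [0, 0, 0],
    [0, 0, 0],
    [0, 0, 0],
  ],
)

```text
time_s: 27.5
ee_pos: [0.4817, -0.2393, 0.0291]
eef_rot: [-0.056, 0.998, 0.001, -0.002]
force: [0.0, -0.1, -2.2]
width: 0.552
gripper_force: 46.8
```

jog_arm(
  claw=[-1, -1, -1, -1, -1],
  travel=[
    [0, 0, 0.7],
    [0, 0, 0.4],
    [0, 0, 0.3],
    [0, 0, 0],
    [0, 0, 0],
  ],
  rot=[
    [0, 0, 0],
    [0, 0, 0],
    [0, 0, 0],
    [0, 0, 0],
    [0, 0, 0],
  ],
)

```text
time_s: 27.92
ee_pos: [0.4833, -0.2405, 0.0193]
eef_rot: [-0.056, 0.998, -0.001, 0.001]
force: [-0.2, -0.1, -1.9]
width: 0.558
gripper_force: 46.8
```

```bash
python3 -c "
from h import *
go((.4825,-.24,.0125))"
```

```text
t 27.92 p [ 0.4833 -0.2405  0.0193] yaw 96.40 tilt 0.09 w 0.558 gf 46.8 F [-0.2 -0.1 -1.9]
to (0.4825, -0.24, 0.0125) cm [0.08 0.06 0.68]
```

jog_arm(
  claw=[-1, -1, -1, -1, -1],
  travel=[
    [0, 0, 0.3],
    [0, 0, 0.2],
    [0, 0, 0.15],
    [0, 0, 0.05],
    [0, 0, 0],
  ],
  rot=[
    [0, 0, 0],
    [0, 0, 0],
    [0, 0, 0],
    [0, 0, 0],
    [0, 0, 0],
  ],
)

```text
time_s: 28.33
ee_pos: [0.483, -0.2402, 0.0128]
eef_rot: [-0.056, 0.998, -0.0, 0.0]
force: [-3.9, 2.7, 11.3]
width: 0.553
gripper_force: 48.4
```

Seated. I'll release gently, rise and draw clear.

jog_arm(
  claw=[0.4, 0.4, 0.4, 0.4, 1, 1, 1, 1],
  travel=[
    [0, 0, 0],
    [0, 0, 0],
    [0, 0, 0],
    [0, 0, 0],
    [0, 0, -1],
    [0, 0, -2.5],
    [0, 0, -3.5],
    [0, 0, -3.5],
  ],
  rot=[
    [0, 0, 0],
    [0, 0, 0],
    [0, 0, 0],
    [0, 0, 0],
    [0, 0, 0],
    [0, 0, 0],
    [0, 0, 0],
    [0, 0, 0],
  ],
)

```text
time_s: 29.0
ee_pos: [0.4825, -0.2398, 0.1181]
eef_rot: [-0.056, 0.998, 0.0, -0.0]
force: [0.9, -0.3, 0.8]
width: 1.001
gripper_force: 0.0
```

jog_arm(
  claw=[1, 1, 1, 1, 1, 1, 1, 1],
  travel=[
    [0, 0, -3.5],
    [0, 0, -3.5],
    [0, 1, -3],
    [0, 3, 0],
    [0, 3.3, 0],
    [0, 3.3, 0],
    [0, 3.3, 0],
    [0, 3.3, 0],
  ],
  rot=[
    [0, 0, 0],
    [0, 0, 0],
    [0, 0, 0],
    [0, 0, 0],
    [0, 0, 0],
    [0, 0, 0],
    [0, 0, 0],
    [0, 0, 0],
  ],
)

```text
time_s: 29.67
ee_pos: [0.4632, -0.0677, 0.2173]
eef_rot: [-0.056, 0.998, -0.0, 0.0]
force: [0.3, 0.2, 0.2]
width: 1.0
gripper_force: 0.0
```

jog_arm(
  claw=[1, 1, 1, 1, 1, 1, 1, 1],
  travel=[
    [0, 3.3, 0],
    [0, 3.3, 0],
    [0, 3.3, 0],
    [0, 3.3, 0],
    [0, 3.3, 0],
    [0, 3.3, 0],
    [0, 3.3, 0],
    [0, 3.3, 0],
  ],
  rot=[
    [0, 0, 0],
    [0, 0, 0],
    [0, 0, 0],
    [0, 0, 0],
    [0, 0, 0],
    [0, 0, 0],
    [0, 0, 0],
    [0, 0, 0],
  ],
)

```text
time_s: 30.33
ee_pos: [0.4338, 0.1948, 0.2173]
eef_rot: [-0.056, 0.998, 0.0, 0.0]
force: [0.1, -0.8, 0.6]
width: 0.998
gripper_force: 0.0
```

jog_arm(
  claw=[1, 1, 1, 1, 1, 1, 1, 1],
  travel=[
    [0, 3.3, 0],
    [0, 3.3, 0],
    [0, 3.3, 0],
    [0, 3.3, 0],
    [0, 2, 0],
    [0, 1, 0],
    [0, 0, 0],
    [0, 0, 0],
  ],
  rot=[
    [0, 0, 0],
    [0, 0, 0],
    [0, 0, 0],
    [0, 0, 0],
    [0, 0, 0],
    [0, 0, 0],
    [0, 0, 0],
    [0, 0, 0],
  ],
)

```text
time_s: 31.0
ee_pos: [0.4164, 0.3536, 0.2167]
eef_rot: [-0.056, 0.998, -0.0, 0.0]
force: [-0.0, 0.9, -0.3]
width: 1.001
gripper_force: 0.0
```

```bash
python3 - <<'E'
from h import *
go()
s=grab('scene'); P=cloud(s)
def R(n,c,r,z):
    m=(abs(P[...,0]-c[0])<r)&(abs(P[...,1]-c[1])<r)&(P[...,2]>z[0])&(P[...,2]<z[1]); q=(P[m][:,:2]*1000).astype(np.float32); print(n,m.sum(),cv2.minEnclosingCircle(q),cv2.minAreaRect(q),np.percentile(P[m][:,2],[50,98]).round(4))
R('brush',(.4825,-.24),.1,(.025,.06)); R('timer',(.446,-.091),.045,(.02,.1)); R('salt',(.4515,.055),.03,(.078,.12)); R('mill',(.462,-.391),.04,(.13,.164)); R('jar',(.672,.024),.05,(.03,.12)); R('cup',(.688,-.35),.05,(.03,.07))
cv2.imwrite('pics/s8.png',cv2.resize(s['pixels'][120:320,260:520],None,fx=2.8,fy=2.8))
E
```

```text
t 31.0 p [0.4164 0.3536 0.2167] yaw 96.40 tilt 0.02 w 1.001 gf 0.0 F [-0.   0.9 -0.3]
brush 1138 ((480.74176025390625, -240.52915954589844), 73.50875091552734) ((480.9228515625, -241.6904754638672), (147.0082550048828, 60.372108459472656), 8.860595703125) [0.0398 0.0436]
timer 497 ((445.17156982421875, -92.80274200439453), 29.75182342529297) ((443.67919921875, -92.54890441894531), (58.2401008605957, 56.06496810913086), 70.5759506225586) [0.0542 0.0599]
salt 140 ((450.1400146484375, 53.418914794921875), 17.151308059692383) ((448.94549560546875, 52.737388610839844), (29.395231246948242, 32.59613037109375), 23.984586715698242) [0.089  0.0945]
mill 386 ((460.42254638671875, -390.41754150390625), 25.044084548950195) ((458.9435729980469, -388.1512145996094), (49.48396682739258, 43.07172393798828), 38.57768249511719) [0.1547 0.1632]
jar 728 ((670.8245239257812, 21.876262664794922), 35.70175552368164) ((670.8232421875, 21.24540138244629), (67.37751770019531, 64.35636138916016), 62.976165771484375) [0.0977 0.1043]
cup 509 ((682.2911987304688, -349.7895202636719), 44.72120666503906) ((683.1160278320312, -343.1924743652344), (64.42310333251953, 83.13874053955078), 84.13691711425781) [0.0411 0.0576]
```

View pics/s8.png

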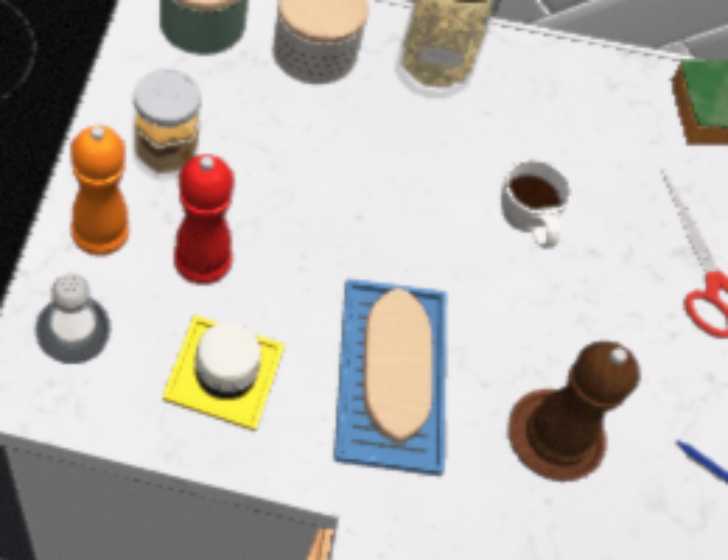

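Everything is in its holder: shaker (72,320), timer (227,360), brush (399,365) inside the blue dish, mill (570,410). The jar and cup are where they were. I'll hand the job in.

```bash
python3 -c "
from plant import robot
print(robot.close_job())"
```

```text
the job is handed in; nothing more can be done
None
```

The salt shaker, pepper mill, kitchen timer and brush were put into their own holders in that order, the final camera check showed all four seated with the honey jar and espresso cup where they were, and the job was handed in at about 31 s; setting the timer down gave a brief 46 N wrist force.

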